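# Unscrew the left-hand spinner from the desk fan

### The arm

A 6-joint arm with a two-finger parallel gripper is mounted at the origin on the work surface. World frame = base frame: x ahead of the robot, y to its left, z up, the work surface at z = 0. Lengths are in m, angles in rad, forces in N, time in s.
With the tool pointing down it reaches from about 0.325 to 0.775 m from the base axis. Payload 5.5 kg.
Tool frame: the origin (TCP) lies on the front face of the gripper's body, between the roots of the fingers; the fingertips stand robot.tip_extent ahead of it and the grasp point (between the pads) lies 54 mm ahead of it (robot.tip_extent is the distance from the TCP to the fingertips, in m); x points along the fingers, z is the direction in which the jaws open and shut, and the axes are right-handed (so a half turn about x gives the same grasp; the last joint's range is limited). The gripper opens to 85 mm and grips with 20 to 120 N. Pads are 22 mm wide; open, the fingers measure 114 mm over their backs; the gripper's body (76 mm by 85 mm) begins 54 mm behind the grasp point. The pads swing forward as they close: fully open they stand 13 mm farther back than shut.
Start: joints at [1.2, 0.091, 1.231, -0, 1.82, -0.057], TCP at [0.185, 0.571, 0.304] pointing down, gripper open.
Joint ranges: [-2.87, 2.87], [-0.86, 2.18], [0.17, 2.46], [-1.51, 4.65], [0.06, 2.69], [-2.65, 2.65]. Speed limits (rad/s): [2.57, 2.57, 3.01, 3.14, 3.14, 3.14].

### API

Orientations are given as [roll, pitch, yaw] about the fixed x, y, z axes, in that order (R = Rz(yaw) Ry(pitch) Rx(roll)).
In Python, from plant import robot gives the robot as it stands. The module is installed in compiled form; this text tells all that it offers.
- The arm moves only by the shell command python3 -m handwheel 'ROWS' [OPENING]. ROWS is JSON, a list of rows, each an object with "delta_pos": the shift along the tool's x, y, z in m, a list of three; "rot": the turn, a rotation vector about the tool's x, y, z in rad, a list of three. In form: [{"delta_pos": [dx, dy, dz], "rot": [ax, ay, az]}, ...]. A call has 1 to 5 rows; each row shifts and turns the pose as measured when the row begins, along the tool's axes as they then stand; what a row does not reach is not made up. A row lasts 1/12 s, in which the tool goes at most 41.7 mm and 7.16 degrees, less where a joint would pass 70% of its speed; a pose out of reach is approached as far as the arm can. A call with a gripper value outside its range is refused whole. OPENING is the finger opening in m, from 0 to 0.0854, set as the call begins (- or left out, the last holds). The fingers move at their own pace and stop on an object; the grip force is fixed at half the most. Time passes only in rows, so rows that do not move let the fingers close. It gives the time, the measured TCP pose, the force and the opening at its end, in the units of the state.
- robot.observe(): the state, without advancing time (a new reading comes with each control period).
- robot.camera(name): name is "scene" or "top" or "wrist"; returns (picture, depth): 420x560x3 uint8, red, green, blue; 420x560 float32, m along the optical axis (not along the pixel's ray), 0 where there is no reading.
- robot.calibration(name): a dict with "camera_matrix" (3x3 intrinsics, pixels), "origin" and "orientation" of the camera in the world. Camera axes: x right, y down, z forward; pixel columns grow to the right and rows downward; lengths in m; the calibration is good to about 2 mm. A picture is of the moment at which its call begins: read the wrist's pose just before it. calibration takes no time and is no camera call; for the wrist camera it gives the pose at the moment of the call.
- robot.hand_in(): hands the job in, once; it reports no verdict.
Trained networks look in the newest picture that a camera, given by its name, has taken for a name from the list of things; names that differ only in an ending like _2 or _b are one class to them, and where a whole thing is asked for, a point or a joint stands for the part that bears it (a point fixed in the world has none). Each returns a list of dicts, best first, with "score" (0 to 1); they miss things now and then, are a little off and sometimes report something else, mostly with a low value. They report only what shows in the picture. A call takes as long as a camera call.
- robot.look_for(label, camera): "at" ([column, row] in pixels, amid what is visible of it).
- robot.pinpoint(label, camera): "at" ([column, row] in pixels: a listed point, or the origin of a listed thing).
The state is a dict: "time_s": time; "joint_pos": joint angles; "dq": joint speeds; "effort": joint torques, N m; "ee_pos": TCP position; "eef_rot": TCP orientation; "force": force on the tool from outside, world axes, zero at the start; "moment": the same for the moment, N m; "finger_gap": finger opening in m.
Only numpy, scipy, OpenCV 4.12 (cv2) and the standard library are available. Lean on these libraries where they do the work, as an engineer would, in place of code of your own. Each camera call takes 0.05 s, during which the arm holds its last target. There are 200 camera calls.

### The job

The fan's blade has to come off for washing: unscrew the ribbed spinner nut from the blade's shaft, lift it straight off and stand it in the steel tray, open end down. Its thread is left-handed, so it loosens clockwise; the thread and the blades are brittle plastic, so let the spinner climb freely as you turn it, never wind it tighter, keep any push, pull or side load on it to about half a kilogram, lift it only once the thread has let go, and do not press on the blades. Leave the stapler, the tape roll and the rubber stamp where they are.

Things in the scene. Friction and masses are not known exactly. Their poses are not given: they have to be found in the camera images.
- spinner_center (a point): Loose spinner nut on top of the fan: ribbed grey plastic cap, round, 41 mm across, 34.5 mm high (straight sides to 27 mm, then a dome), about 80 g, open below; any yaw may be gripped. Point on its axis 17 mm above its open underside; z points out of the dome. It is screwed on a coarse LEFT-hand thread: turned clockwise (seen from above) it climbs, several mm per turn, with about 1 mm of up-and-down play.
- spinner: The same spinner, origin on its axis at its open underside. A spring washer below makes its first 0.3 rad or so on the thread stiff (0.05 to 0.12 N m), then it runs easily. How far it climbs per turn and after how much turning the thread lets go must be felt: until then it does not lift more than its play, afterwards it lifts off freely; more clockwise turning does no harm. Half a turn to one turn is enough.
- seat (a point): Point of the rotor on the upright shaft axis, at the seat where the spinner's underside rests at the start, 152 mm above the worktop. The threaded steel shaft end stands 20 mm up from here: the spinner is clear once its underside is higher than that. Yaw turns with the rotor.
- rotor: The fan's rotor: five pale plastic blades (104 mm radius, upper edges at least 8 mm below the seat), hub (top 41 mm across, 58 mm 16 mm lower), shaft. Origin and axes as seat. It swings easily (0.02 N m) through 0.6 rad, until a blade meets the pencil on one side or the other. It starts within 0.12 rad of its clockwise stop, so a clockwise turn may first swing the blades until one leans on the pencil, the spinner still tight; anticlockwise it swings away.
- fan: Desk fan, head tilted straight up, front guard off; stands firm. Origin under the centre of its 172 mm round base, on the spinner's axis. Rear guard's wire rim 256 mm across, top 141 mm above the worktop. An 8 mm pencil stuck upright through the rear guard 93 mm from the axis, top 177 mm above the worktop, blocks the blades.
- tray: Loose shallow steel tray, 150 mm along its x, 130 mm along its y, 22 mm high, floor and walls 3 mm thick, 450 g. Origin under the centre of its floor.
- stapler_center (a point): Loose black desk stapler 135 x 34 x 56 mm, point at its centre.
- tape_center (a point): Loose roll of packing tape lying flat, 100 mm across, 48 mm high, point at its centre.
- stamp_center (a point): Loose rubber stamp, 58 x 30 mm foot, wooden handle, 66 mm high, point at its centre.

How it is judged:
By the outcome, as a careful person would: the job done as asked, in the order asked, and still so for the second after the job is handed in, with the robot touching nothing.
It also fails if it takes over 72 s, if anything falls off the work surface, if the arm or the gripper's body presses on something with over 40 N, if the wrist force passes 120 N, or if a joint passes its speed limit or range.

## Working session

There is one attempt and no reset: what is moved stays moved. The work goes in short steps, Python scripts to look and compute and a shell command to move; the robot and the scene stay as the last step left them, time stands still between calls to the robot, and variables do not carry over. Pictures are saved under pics/ and viewed, about 8 in all and at most 12, crops included, and the job is handed in when it is done.

```bash
mkdir -p pics
cat > h.py <<'E'
import numpy as np, cv2
from scipy.spatial.transform import Rotation as R
from plant import robot
def cal(c):
    k=robot.calibration(c); o=np.array(k["orientation"],float)
    Rm=o if o.shape==(3,3) else (R.from_euler('xyz',o).as_matrix() if o.size==3 else R.from_quat(o).as_matrix())
    return np.array(k["camera_matrix"]),np.array(k["origin"]),Rm
def ray(c,px):
    K,o,Rm=cal(c); return o,Rm@np.linalg.solve(K,[px[0],px[1],1.])
def atz(c,px,z):
    o,d=ray(c,px); return o+d*(z-o[2])/d[2]
def cloud(c,depth):
    K,o,Rm=cal(c); v,u=np.mgrid[:depth.shape[0],:depth.shape[1]]
    p=np.stack([(u-K[0,2])/K[0,0],(v-K[1,2])/K[1,1],np.ones_like(u)],-1)*depth[...,None]
    return p@Rm.T+o
def save(n,im): cv2.imwrite(f"pics/{n}.png",im[...,::-1])
E
python3 - <<'E'
from h import *
s=robot.observe(); print(s, robot.tip_extent)
print(robot.calibration("top"))
ims=[]
for c in ("top","scene"):
    im,d=robot.camera(c); np.save(f"{c}.npy",d); ims.append(im)
    for n in ("spinner_center","seat","tray","fan","stapler_center","tape_center","stamp_center"):
        r=robot.pinpoint(n,c)[:2]; 
        for q in r: print(c,n,q, cloud(c,d)[int(np.clip(q["at"][1],0,419)),int(np.clip(q["at"][0],0,559))].round(3))
save("top",ims[0]); save("scene",ims[1])
E
```

```text
{'time_s': 0.0, 'joint_pos': array([ 1.20028179e+00,  9.18519509e-02,  1.23189029e+00, -7.82868404e-05,
        1.81980242e+00, -5.66795706e-02]), 'dq': array([ 0.00061336,  0.00029752,  0.00080947,  0.00064796,  0.0008374 ,
       -0.00016565]), 'effort': array([ 7.33561574e-04, -4.58735597e+01, -4.18023634e+01,  8.23599066e-05,
        1.16068299e-02,  7.72684615e-06]), 'ee_pos': array([0.18518189, 0.57055542, 0.30275238]), 'eef_rot': array([ 3.12378169,  1.56884285, -1.90246147]), 'force': array([-0.46978325,  0.05971236,  0.7487335 ]), 'moment': array([-0.03928474,  0.0363656 , -0.01891378]), 'finger_gap': 0.08525204268505447} 0.0726
{'camera_matrix': array([[404.01072373,   0.        , 269.98982223],
       [  0.        , 404.01072373, 213.62083211],
       [  0.        ,   0.        ,   1.        ]]), 'origin': array([0.4413215 , 0.06454908, 0.92321874]), 'orientation': array([-2.99575635e+00, -2.55733118e-03, -1.54514273e+00])}
top spinner_center {'at': [210.9, 250.4], 'score': 0.62} [0.48  0.173 0.187]
top seat {'at': [211.9, 248.7], 'score': 0.6} [0.483 0.171 0.188]
top tray
[... 335 characters left out ...]
71} [ 0.748  0.001 -0.   ]
top stamp_center {'at': [292.3, 289.3], 'score': 0.94} [0.409 0.016 0.067]
scene spinner_center {'at': [330.6, 147.3], 'score': 0.62} [0.496 0.164 0.182]
scene seat {'at': [327.0, 154.6], 'score': 0.83} [0.497 0.158 0.167]
scene tray {'at': [168.0, 263.7], 'score': 0.78} [ 0.515 -0.203  0.001]
scene fan {'at': [326.1, 206.9], 'score': 0.73} [0.567 0.127 0.091]
scene stapler_center {'at': [427.8, 249.0], 'score': 0.75} [0.716 0.281 0.049]
scene tape_center {'at': [302.7, 309.9], 'score': 0.7} [ 0.718  0.009 -0.003]
scene stamp_center {'at': [247.4, 194.2], 'score': 0.82} [0.42  0.003 0.045]
scene stamp_center {'at': [331.7, 147.7], 'score': 0.62} [0.498 0.165 0.183]
```

Run:
```python
from h import *
d=np.load("top.npy"); P=cloud("top",d)
# dome cap
m=(P[...,2]>0.170)&(np.hypot(P[...,0]-.48,P[...,1]-.17)<.05)
q=P[m]; print(len(q),q.min(0),q.max(0),np.median(q,0))
q2=P[(P[...,2]>0.178)&m]; print("dome mean",q2.mean(0),q2.min(0),q2.max(0))
# rim fit
r=P[(abs(P[...,2]-.139)<.006)&(abs(np.hypot(P[...,0]-.48,P[...,1]-.17)-.125)<.02)]
A=np.c_[r[:,:2]*2,np.ones(len(r))]; x=np.linalg.lstsq(A,(r[:,:2]**2).sum(1),rcond=None)[0]
print("rim",len(r),x[:2],np.sqrt(x[2]+x[0]**2+x[1]**2))
m=(P[...,2]>0.0185)&(P[...,2]<.03)&(np.hypot(P[...,0]-.515,P[...,1]+.2)<.13)&(d>0)
print("tray",cv2.minAreaRect(P[m][:,:2].astype(np.float32)))
m=(P[...,2]>0.165)&(np.hypot(P[...,0]-.48,P[...,1]-.17)<.12)&(np.hypot(P[...,0]-.48,P[...,1]-.17)>.06); print("pencil",P[m].mean(0) if m.any() else None)
s=robot.observe(); print(R.from_euler('xyz',s["eef_rot"]).as_matrix().round(3))
```

```text
405 [0.46192142 0.15260974 0.17042467] [0.50247962 0.19229687 0.19009569] [0.48205552 0.17210307 0.18525992]
dome mean [0.48263076 0.17258244 0.18502396] [0.46192142 0.15336055 0.17809592] [0.50247962 0.19218627 0.19009569]
rim 1338 [0.48230655 0.17293649] 0.12371683132561791
tray ((0.5138977766036987, -0.1987404227256775), (0.15008746087551117, 0.13118614256381989), 21.80582046508789)
pencil [0.44372897 0.06576817 0.90831856]
[[ 0.    -0.951  0.309]
 [ 0.     0.309  0.951]
 [-1.     0.     0.   ]]
```

View pics/top.png

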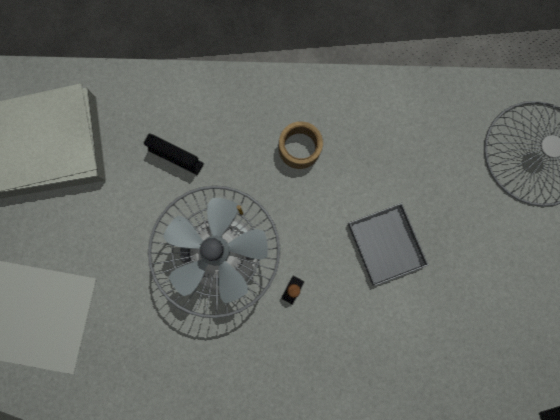

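View pics/scene.png

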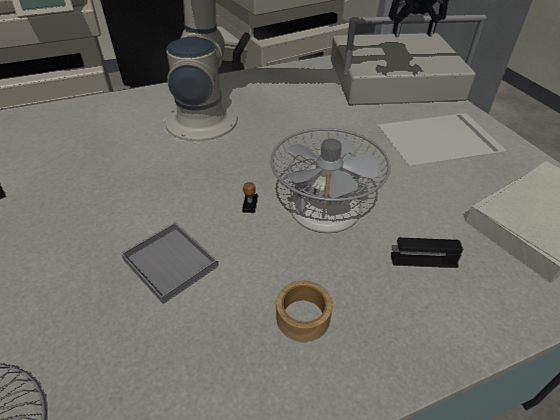

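The top view shows the spinner at about (212,250), the pencil at (241,211) on the robot-far right side of the rotor, the tray at (387,243), the stamp at (292,290), the tape at (300,145) and the stapler at (174,153). The scene view agrees: fan (330,150), tray (170,262). The dome and the guard rim both put the axis at about (0.4824, 0.1728), so I'll move above it.

```bash
for i in 1 2; do :; done
python3 -m handwheel '[{"delta_pos":[0,-0.034,-0.024],"rot":[0,0,0]},{"delta_pos":[0,-0.034,-0.024],"rot":[0,0,0]},{"delta_pos":[0,-0.034,-0.024],"rot":[0,0,0]},{"delta_pos":[0,-0.034,-0.024],"rot":[0,0,0]},{"delta_pos":[0,-0.034,-0.024],"rot":[0,0,0]}]'
python3 -m handwheel '[{"delta_pos":[0,-0.034,-0.024],"rot":[0,0,0]},{"delta_pos":[0,-0.034,-0.024],"rot":[0,0,0]},{"delta_pos":[0,-0.034,-0.024],"rot":[0,0,0]},{"delta_pos":[0,-0.034,-0.024],"rot":[0,0,0]},{"delta_pos":[0,-0.034,-0.024],"rot":[0,0,0]}]'
python3 -m handwheel '[{"delta_pos":[0,-0.030,-0.020],"rot":[0,0,0]},{"delta_pos":[0,-0.02,-0.015],"rot":[0,0,0]},{"delta_pos":[0,0,0],"rot":[-0.1,0,0]},{"delta_pos":[0,0,0],"rot":[-0.1,0,0]},{"delta_pos":[0,0,0],"rot":[0,0,0]}]'
python3 - <<'E'
from h import *
s=robot.observe(); print(s)
print(atz("top",(241,211),.177))
E
```

```text
time_s: 1.22
ee_pos: [0.3078, 0.4058, 0.3002]
eef_rot: [2.26, 1.567, -2.752]
force: [0.9, -0.3, -1.0]
finger_gap: 0.085
time_s: 1.63
ee_pos: [0.4332, 0.2391, 0.3012]
eef_rot: [0.975, 1.57, 2.248]
force: [0.8, 0.3, 0.4]
finger_gap: 0.0854
time_s: 2.05
ee_pos: [0.4766, 0.1794, 0.3012]
eef_rot: [-2.266, 1.568, -0.799]
force: [-0.6, 0.6, -0.0]
finger_gap: 0.0857
{'time_s': 2.05, 'joint_pos': array([ 0.29439723, -0.15440123,  1.47583193, -0.00248842,  1.81891184,
       -1.1738388 ]), 'dq': array([-0.01937887,  0.00305089, -0.00389682,  0.00632324,  0.00274009,
        0.10842407]), 'effort': array([-3.53603326e-01, -3.49475992e+01, -4.18934655e+01, -7.68832793e-02,
       -2.74777453e-02, -1.28804807e+00]), 'ee_pos': array([0.4766315 , 0.17937119, 0.30119746]), 'eef_rot': array([-2.26612706,  1.56807976, -0.79850365]), 'force': array([-0.59954009,  0.5502665 , -0.01084921]), 'moment': array([0.00191486, 0.01688735, 0.01225795]), 'finger_gap': 0.08565912425630431}
[0.55447641 0.11972281 0.177     ]
```

```bash
python3 -m handwheel '[{"delta_pos":[0,0,0],"rot":[-0.12,0,0]},{"delta_pos":[0,0,0],"rot":[-0.12,0,0]},{"delta_pos":[0,0,0],"rot":[-0.12,0,0]},{"delta_pos":[0,0,0],"rot":[-0.12,0,0]},{"delta_pos":[0,0,0],"rot":[-0.12,0,0]}]'
python3 -m handwheel '[{"delta_pos":[0,0,0],"rot":[-0.12,0,0]},{"delta_pos":[0,0,0],"rot":[-0.12,0,0]},{"delta_pos":[0,0,0],"rot":[-0.12,0,0]},{"delta_pos":[0,0,0],"rot":[-0.12,0,0]},{"delta_pos":[0,0,0],"rot":[-0.12,0,0]}]'
python3 -m handwheel '[{"delta_pos":[0,0,0],"rot":[0,0,0]},{"delta_pos":[0,0,0],"rot":[0,0,0]}]'
cat >> h.py <<'E'
def st(target=None):
    s=robot.observe(); M=R.from_euler('xyz',s["eef_rot"]).as_matrix()
    print("t",s["time_s"],"pos",s["ee_pos"].round(4),"q6",s["joint_pos"][5].round(3),"F",s["force"].round(2),"Mo",s["moment"].round(3),"gap",round(s["finger_gap"],4))
    print(" Ftool",(M.T@s["force"]).round(2),"y",M[:,1].round(3),"z",M[:,2].round(3),"x",M[:,0].round(4))
    if target is not None: print(" need tool delta",(M.T@(np.array(target)-s["ee_pos"])).round(4))
    return s,M
E
python3 - <<'E'
from h import *
st([.4824,.1728,.2995])
im,d=robot.camera("wrist"); save("w1",im)
P=cloud("wrist",d)
print(cal("wrist")[1:])
g=np.hypot(P[...,0]-.482,P[...,1]-.173)
q=P[(P[...,2]>0.17)&(P[...,2]<.2)&(g<.04)&(d>0)]; print(len(q),q.min(0),q.max(0),q.mean(0))
r=P[(abs(P[...,2]-.139)<.006)&(abs(g-.125)<.015)&(d>0)]
if len(r)>50:
    A=np.c_[r[:,:2]*2,np.ones(len(r))]; x=np.linalg.lstsq(A,(r[:,:2]**2).sum(1),rcond=None)[0]
    print("rim",len(r),x[:2],np.sqrt(x[2]+x[0]**2+x[1]**2))
print(robot.pinpoint("spinner_center","wrist")[:2])
E
```

```text
time_s: 2.47
ee_pos: [0.4762, 0.1799, 0.3016]
eef_rot: [-2.6, 1.568, -0.524]
force: [0.0, -0.9, -0.7]
finger_gap: 0.0851
time_s: 2.88
ee_pos: [0.4749, 0.1821, 0.3022]
eef_rot: [-2.847, 1.568, -0.152]
force: [0.2, 0.9, -0.5]
finger_gap: 0.0855
time_s: 3.05
ee_pos: [0.4745, 0.1829, 0.3025]
eef_rot: [-2.737, 1.567, -0.045]
force: [-0.3, 0.6, 0.6]
finger_gap: 0.0859
t 3.05 pos [0.4745 0.1829 0.3025] q6 -2.391 F [-0.31  0.58  0.62] Mo [-0.037  0.004  0.036] gap 0.0859
 Ftool [-0.62 -0.39  0.53] y [-0.434 -0.901 -0.001] z [-0.901  0.434 -0.003] x [ 3.6e-03 -2.0e-04 -1.0e+00]
 need tool delta [ 0.003   0.0056 -0.0115]
(array([0.43729206, 0.10661703, 0.37256209]), array([[-0.90126133,  0.40783371,  0.14628629],
       [ 0.43325942,  0.85125165,  0.29606907],
       [-0.0037795 ,  0.33021552, -0.943898  ]]))
3950 [0.46231821 0.15355532 0.17003589] [0.50447199 0.19454346 0.1891763 ] [0.4813427  0.17135266 0.1842645 ]
rim 10712 [0.48320507 0.17426991] 0.12350159529294874
[{'at': [254.7, 226.0], 'score': 0.59}]
```

View pics/w1.png

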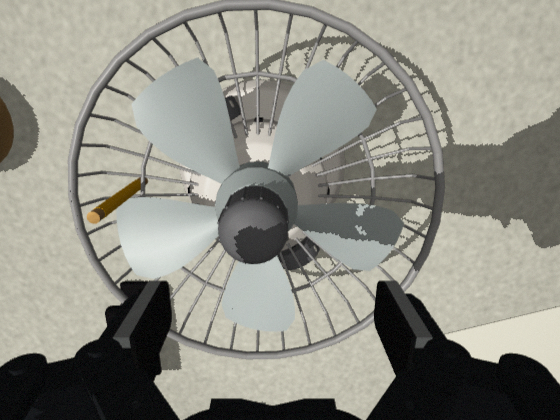

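The wrist view shows the spinner at (253,230), between the open fingers in the jaw direction. The pencil is at (93,217)–(140,183), just clockwise of the left blade. The two cameras agree on the axis to about 0.2 mm along the jaw direction. I'll descend and pre-close part way.

```bash
python3 -m handwheel '[{"delta_pos":[0.015,0.0015,-0.004],"rot":[0,0,0]},{"delta_pos":[0.015,0.0015,-0.004],"rot":[0,0,0]},{"delta_pos":[0.010,0.0015,-0.0036],"rot":[0,0,0]},{"delta_pos":[0,0,0],"rot":[0,0,0]}]'
python3 - <<'E'
from h import *
st([.4830,.1738,.222])
E
```

```text
time_s: 3.48
ee_pos: [0.4836, 0.174, 0.2626]
eef_rot: [-2.558, 1.564, 0.124]
force: [-0.0, 0.4, -0.0]
finger_gap: 0.0851
t 3.4833 pos [0.4836 0.174  0.2626] q6 -2.402 F [-0.03  0.43 -0.03] Mo [-0.005  0.02  -0.029] gap 0.0851
 Ftool [ 0.03 -0.37  0.22] y [-0.444 -0.896 -0.004] z [-0.896  0.444 -0.006] x [ 6.8e-03  8.0e-04 -1.0e+00]
 need tool delta [0.0406 0.0006 0.0007]
```

```bash
python3 -m handwheel '[{"delta_pos":[0.013,0,0.0004],"rot":[0,-0.006,0.003]},{"delta_pos":[0.013,0,0],"rot":[0,0,0]},{"delta_pos":[0.010,0,0],"rot":[0,0,0]},{"delta_pos":[0,0,0],"rot":[0,0,0]},{"delta_pos":[0,0,0],"rot":[0,0,0]}]'
python3 - <<'E'
from h import *
st([.4830,.1738,.222])
st([.4830,.1738,.222])
E
```

```text
time_s: 3.9
ee_pos: [0.483, 0.1743, 0.2231]
eef_rot: [-0.125, 1.569, 2.552]
force: [-0.4, -0.4, 0.3]
finger_gap: 0.0854
t 3.9 pos [0.483  0.1743 0.2231] q6 -2.398 F [-0.44 -0.38  0.29] Mo [-0.066 -0.016  0.056] gap 0.0854
 Ftool [-0.29  0.54  0.22] y [-0.448 -0.894 -0.   ] z [-0.894  0.448  0.002] x [-0.0014  0.001  -1.    ]
 need tool delta [ 0.0011  0.0005 -0.0002]
t 3.9 pos [0.483  0.1743 0.2231] q6 -2.398 F [-0.44 -0.38  0.29] Mo [-0.066 -0.016  0.056] gap 0.0854
 Ftool [-0.29  0.54  0.22] y [-0.448 -0.894 -0.   ] z [-0.894  0.448  0.002] x [-0.0014  0.001  -1.    ]
 need tool delta [ 0.0011  0.0005 -0.0002]
```

```bash
python3 -m handwheel '[{"delta_pos":[0,0,0],"rot":[0,0,0]},{"delta_pos":[0,0,0],"rot":[0,0,0]},{"delta_pos":[0,0,0],"rot":[0,0,0]},{"delta_pos":[0,0,0],"rot":[0,0,0]}]' 0.046
python3 - <<'E'
from h import *
st([.4830,.1738,.222])
im,d=robot.camera("wrist"); save("w2",im)
E
```

```text
time_s: 4.23
ee_pos: [0.4832, 0.1747, 0.2243]
eef_rot: [-1.115, 1.569, 1.562]
force: [0.1, 0.7, 0.4]
finger_gap: 0.0461
t 4.2333 pos [0.4832 0.1747 0.2243] q6 -2.397 F [0.07 0.73 0.43] Mo [-0.003 -0.03  -0.015] gap 0.0461
 Ftool [-0.43 -0.69  0.27] y [-0.448 -0.894 -0.001] z [-0.894  0.448  0.001] x [ 0.      0.0015 -1.    ]
 need tool delta [ 0.0023  0.0009 -0.0002]
```

View pics/w2.png

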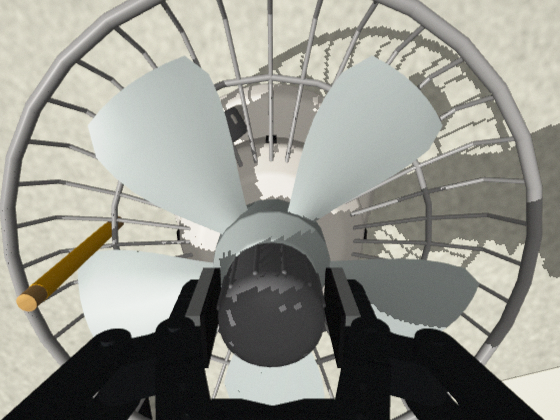

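The pre-closed pads (inner faces at about x=218 and x=326) straddle the spinner (217–328) symmetrically, and the tips are above the blades. Holding still drifts about 0.3 mm upward per row, so I'll compensate, then close.

```bash
python3 -m handwheel '[{"delta_pos":[0.0018,0.0005,-0.0001],"rot":[0,0,0]},{"delta_pos":[0.001,0,0],"rot":[0,0,0]},{"delta_pos":[0.0003,0,0],"rot":[0,0,0]},{"delta_pos":[0.0003,0,0],"rot":[0,0,0]}]' 0.0425
python3 -c "
from h import *
st([.4830,.1738,.222])"
python3 -m handwheel '[{"delta_pos":[0.0003,0,0],"rot":[0,0,0]},{"delta_pos":[0.0003,0,0],"rot":[0,0,0]}]' 0.037
python3 -c "
from h import *
st([.4830,.1738,.222])"
python3 -m handwheel '[{"delta_pos":[0.0003,0,0],"rot":[0,0,0]},{"delta_pos":[0.0003,0,0],"rot":[0,0,0]}]'
python3 -c "
from h import *
st([.4830,.1738,.222])"
```

```text
time_s: 4.62
ee_pos: [0.4834, 0.1742, 0.2219]
eef_rot: [-1.945, 1.568, 0.733]
force: [-0.2, -0.6, -0.5]
finger_gap: 0.0426
t 4.6167 pos [0.4834 0.1742 0.2219] q6 -2.398 F [-0.24 -0.64 -0.5 ] Mo [-0.012  0.021 -0.025] gap 0.0426
 Ftool [ 0.49  0.68 -0.07] y [-0.448 -0.894 -0.003] z [-0.894  0.448 -0.001] x [ 0.0024  0.0021 -1.    ]
 need tool delta [-0.0001  0.0006  0.0002]
time_s: 4.78
ee_pos: [0.4835, 0.1742, 0.222]
eef_rot: [-2.024, 1.567, 0.654]
force: [-0.4, -0.4, 1.9]
finger_gap: 0.0387
t 4.7833 pos [0.4835 0.1742 0.222 ] q6 -2.398 F [-0.4  -0.42  1.9 ] Mo [-0.053  0.214  0.02 ] gap 0.0387
 Ftool [-1.9   0.55  0.17] y [-0.448 -0.894 -0.003] z [-0.894  0.448 -0.002] x [ 0.003   0.0023 -1.    ]
 need tool delta [0.     0.0006 0.0002]
time_s: 4.95
ee_pos: [0.4834, 0.1742, 0.222]
eef_rot: [-2.071, 1.567, 0.606]
force: [-0.2, -0.7, 2.7]
finger_gap: 0.039
t 4.95 pos [0.4834 0.1742 0.222 ] q6 -2.398 F [-0.24 -0.66  2.71] Mo [-0.047  0.202  0.007] gap 0.039
 Ftool [-2.71  0.69 -0.09] y [-0.448 -0.894 -0.004] z [-0.894  0.448 -0.002] x [ 0.0035  0.0024 -1.    ]
 need tool delta [0.     0.0006 0.0002]
```

```bash
python3 -m handwheel '[{"delta_pos":[0.0,0,0],"rot":[0.06,-0.0005,0.0005]},{"delta_pos":[0.0,0,0],"rot":[0.06,-0.0005,0.0005]}]'
python3 -c "
from h import *
st([.4830,.1738,.222])"
python3 -m handwheel '[{"delta_pos":[0.0,0,0],"rot":[0.06,-0.0005,0.0005]},{"delta_pos":[0.0,0,0],"rot":[0.06,-0.0005,0.0005]}]'
python3 -c "
from h import *
st([.4830,.1738,.222])"
```

```text
time_s: 5.12
ee_pos: [0.4835, 0.1742, 0.2221]
eef_rot: [-1.83, 1.568, 0.725]
force: [-0.2, 0.2, 1.9]
finger_gap: 0.039
t 5.1167 pos [0.4835 0.1742 0.2221] q6 -2.276 F [-0.19  0.19  1.94] Mo [-0.026  0.019 -0.003] gap 0.039
 Ftool [-1.94 -0.06  0.26] y [-0.553 -0.833 -0.003] z [-0.833  0.553 -0.001] x [ 0.0024  0.0022 -1.    ]
 need tool delta [0.0001 0.0006 0.0001]
time_s: 5.28
ee_pos: [0.4837, 0.1743, 0.2223]
eef_rot: [-1.585, 1.568, 0.844]
force: [0.5, -0.8, 2.2]
finger_gap: 0.039
t 5.2833 pos [0.4837 0.1743 0.2223] q6 -2.15 F [ 0.47 -0.81  2.18] Mo [-0.046  0.023  0.029] gap 0.039
 Ftool [-2.18  0.3  -0.89] y [-0.654 -0.757 -0.003] z [-0.757  0.654 -0.   ] x [ 0.002   0.0022 -1.    ]
 need tool delta [0.0003 0.0008 0.0002]
```

```bash
for k in 1; do python3 -m handwheel '[{"delta_pos":[-0.0002,0,0],"rot":[0.06,-0.0005,0.0005]},{"delta_pos":[-0.0002,0,0],"rot":[0.06,-0.0005,0.0005]}]'
python3 -c "
from h import *
st([.4830,.1738,.222])"; done
python3 -m handwheel '[{"delta_pos":[-0.0001,0,0],"rot":[0.06,-0.0005,0.0005]},{"delta_pos":[-0.0001,0,0],"rot":[0.06,-0.0005,0.0005]}]'
python3 -c "
from h import *
st([.4830,.1738,.222])"
```

```text
time_s: 5.45
ee_pos: [0.4839, 0.1745, 0.2224]
eef_rot: [-1.095, 1.568, 1.208]
force: [-0.3, 0.4, 1.0]
finger_gap: 0.0391
t 5.45 pos [0.4839 0.1745 0.2224] q6 -2.024 F [-0.32  0.39  0.96] Mo [ 0.046 -0.075 -0.017] gap 0.0391
 Ftool [-0.96 -0.03  0.51] y [-0.744 -0.669 -0.002] z [-0.669  0.744  0.001] x [ 0.001   0.0025 -1.    ]
 need tool delta [0.0004 0.0011 0.0001]
time_s: 5.62
ee_pos: [0.4841, 0.1747, 0.2224]
eef_rot: [-0.686, 1.568, 1.491]
force: [0.3, -0.1, 1.7]
finger_gap: 0.0391
t 5.6167 pos [0.4841 0.1747 0.2224] q6 -1.898 F [ 0.34 -0.15  1.66] Mo [-0.003 -0.034 -0.045] gap 0.0391
 Ftool [-1.66 -0.19 -0.31] y [-0.822 -0.57  -0.002] z [-0.57   0.822  0.002] x [ 2.0e-04  3.1e-03 -1.0e+00]
 need tool delta [ 0.0004  0.0014 -0.    ]
```

Run:
```python
from h import *
im,d=robot.camera("wrist"); save("w3",im)
st([.4835,.1742,.222])
```

```text
t 5.6667 pos [0.4842 0.1746 0.2224] q6 -1.895 F [ 0.44 -0.28  1.11] Mo [ 0.009 -0.015 -0.027] gap 0.039
 Ftool [-1.11 -0.2  -0.47] y [-0.824 -0.567 -0.002] z [-0.567  0.824  0.002] x [ 2.0e-04  3.1e-03 -1.0e+00]
 need tool delta [0.0004 0.0008 0.    ]
```

View pics/w3.png

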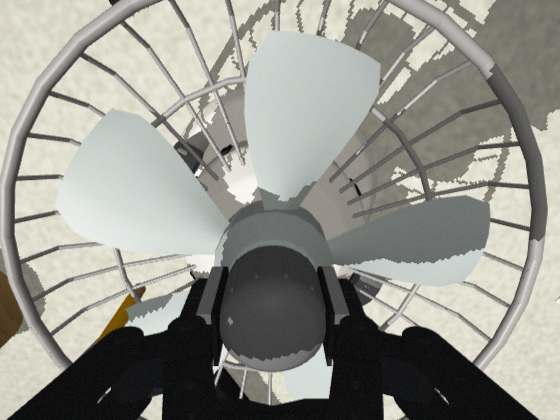

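The guard rotated about 29° in the image and the blades only about 20°. So the rotor swung about 0.14 rad onto the pencil, visible at (125,305), and the spinner is now turning on the thread. Continuing.

```bash
python3 -m handwheel '[{"delta_pos":[-0.0001,0.0003,0],"rot":[0.1,0,0.0005]},{"delta_pos":[-0.0001,0.0003,0],"rot":[0.1,0,0.0005]},{"delta_pos":[-0.0001,0.0003,0],"rot":[0.1,0,0.0005]}]'
python3 -c "
from h import *
st([.4835,.1742,.222])"
python3 -m handwheel '[{"delta_pos":[-0.0001,0.0003,0],"rot":[0.1,0,0.0005]},{"delta_pos":[-0.0001,0.0003,0],"rot":[0.1,0,0.0005]},{"delta_pos":[-0.0001,0.0003,0],"rot":[0.1,0,0.0005]}]'
python3 -c "
from h import *
st([.4835,.1742,.222])"
```

```text
time_s: 5.92
ee_pos: [0.4838, 0.1744, 0.2225]
eef_rot: [-0.237, 1.568, 1.631]
force: [-0.3, -0.2, 1.4]
finger_gap: 0.0393
t 5.9167 pos [0.4838 0.1744 0.2225] q6 -1.589 F [-0.34 -0.23  1.41] Mo [-0.054  0.091  0.065] gap 0.0393
 Ftool [-1.41  0.39 -0.12] y [-0.956 -0.293 -0.001] z [-0.293  0.956  0.003] x [-2.0e-04  2.9e-03 -1.0e+00]
 need tool delta [ 0.0005  0.0003 -0.0002]
time_s: 6.17
ee_pos: [0.4834, 0.1744, 0.2232]
eef_rot: [-0.088, 1.568, 1.47]
force: [0.1, -0.4, 1.8]
finger_gap: 0.0391
t 6.1667 pos [0.4834 0.1744 0.2232] q6 -1.279 F [ 0.09 -0.44  1.76] Mo [-0.042 -0.167 -0.019] gap 0.0391
 Ftool [-1.77 -0.1  -0.44] y [-1.     0.013 -0.   ] z [0.013 1.    0.003] x [ 3.0e-04  3.2e-03 -1.0e+00]
 need tool delta [ 0.0012 -0.0001 -0.0002]
```

```bash
python3 -m handwheel '[{"delta_pos":[-0.0002,0.0001,0],"rot":[0.1,0,0]},{"delta_pos":[-0.0002,0.0001,0],"rot":[0.1,0,0]},{"delta_pos":[-0.0002,0.0001,0],"rot":[0.1,0,0]},{"delta_pos":[-0.0002,0.0001,0],"rot":[0.1,0,0]}]'
python3 -c "
from h import *
st([.4835,.1742,.222])"
python3 -m handwheel '[{"delta_pos":[-0.0002,0.0001,0],"rot":[0.1,0,0]},{"delta_pos":[-0.0002,0.0001,0],"rot":[0.1,0,0]},{"delta_pos":[-0.0002,0.0001,0],"rot":[0.1,0,0]},{"delta_pos":[-0.0002,0.0001,0],"rot":[0.1,0,0]}]'
python3 -c "
from h import *
st([.4835,.1742,.222])"
```

```text
time_s: 6.5
ee_pos: [0.4834, 0.1746, 0.2242]
eef_rot: [-0.112, 1.567, 1.032]
force: [0.4, 0.7, 1.8]
finger_gap: 0.0394
t 6.5 pos [0.4834 0.1746 0.2242] q6 -0.864 F [0.43 0.73 1.83] Mo [-0.017  0.013  0.01 ] gap 0.0394
 Ftool [-1.83 -0.09  0.85] y [-0.91   0.415 -0.   ] z [0.415 0.91  0.004] x [ 0.0021  0.0036 -1.    ]
 need tool delta [ 0.0022 -0.0002 -0.0003]
time_s: 6.83
ee_pos: [0.4835, 0.1746, 0.2253]
eef_rot: [0.014, 1.566, 0.743]
force: [-0.3, -0.3, 2.2]
finger_gap: 0.0388
t 6.8333 pos [0.4835 0.1746 0.2253] q6 -0.449 F [-0.3  -0.3   2.19] Mo [-0.099 -0.021  0.023] gap 0.0388
 Ftool [-2.19 -0.02 -0.41] y [-0.666  0.746  0.   ] z [0.746 0.666 0.005] x [ 0.0037  0.0034 -1.    ]
 need tool delta [ 0.0033 -0.0003 -0.0003]
```

```bash
python3 -m handwheel '[{"delta_pos":[-0.0003,0.0001,0],"rot":[0.1,0.0015,0]},{"delta_pos":[-0.0003,0.0001,0],"rot":[0.1,0.0015,0]},{"delta_pos":[-0.0003,0.0001,0],"rot":[0.1,0.0015,0]},{"delta_pos":[-0.0003,0.0001,0],"rot":[0.1,0.0015,0]}]'
python3 -c "
from h import *
st([.4835,.1742,.222])"
python3 -m handwheel '[{"delta_pos":[-0.0003,0,0],"rot":[0.1,0.0005,0]},{"delta_pos":[-0.0003,0,0],"rot":[0.1,0.0005,0]},{"delta_pos":[-0.0003,0,0],"rot":[0.1,0.0005,0]},{"delta_pos":[-0.0003,0,0],"rot":[0.1,0.0005,0]}]'
python3 -c "
from h import *
st([.4835,.1742,.222])"
```

```text
time_s: 7.17
ee_pos: [0.4836, 0.1749, 0.2263]
eef_rot: [2.347, 1.57, 2.661]
force: [-0.4, 0.2, 1.4]
finger_gap: 0.0387
t 7.1667 pos [0.4836 0.1749 0.2263] q6 -0.034 F [-0.36  0.16  1.44] Mo [-0.021 -0.042  0.002] gap 0.0387
 Ftool [-1.44  0.27 -0.29] y [-0.31   0.951  0.   ] z [ 0.951  0.31  -0.   ] x [-6.e-04  3.e-04 -1.e+00]
 need tool delta [ 0.0043 -0.0007 -0.0003]
time_s: 7.5
ee_pos: [0.4839, 0.175, 0.2274]
eef_rot: [-3.037, 1.569, -3.136]
force: [0.9, -0.4, 0.8]
finger_gap: 0.0388
t 7.5 pos [0.4839 0.175  0.2274] q6 0.38 F [ 0.88 -0.42  0.84] Mo [-0.021  0.023 -0.001] gap 0.0388
 Ftool [-0.84 -0.33  0.91] y [ 0.099  0.995 -0.   ] z [ 0.995 -0.099 -0.002] x [-0.0018 -0.     -1.    ]
 need tool delta [ 0.0054 -0.0008 -0.0003]
```

```bash
python3 -m handwheel '[{"delta_pos":[-0.0003,-0.0002,0],"rot":[0.1,0,0]},{"delta_pos":[-0.0003,-0.0002,0],"rot":[0.1,0,0]},{"delta_pos":[-0.0003,-0.0002,0],"rot":[0.1,0,0]},{"delta_pos":[-0.0003,-0.0002,0],"rot":[0.1,0,0]}]'
python3 -c "
from h import *
st([.4835,.1742,.222])"
python3 -m handwheel '[{"delta_pos":[-0.0003,-0.0001,0],"rot":[0.1,0,0]},{"delta_pos":[-0.0003,-0.0001,0],"rot":[0.1,0,0]},{"delta_pos":[-0.0003,-0.0001,0],"rot":[0.1,0,0]},{"delta_pos":[-0.0003,-0.0001,0],"rot":[0.1,0,0]}]'
python3 -c "
from h import *
st([.4835,.1742,.222])"
```

```text
time_s: 7.83
ee_pos: [0.484, 0.1746, 0.2285]
eef_rot: [2.808, 1.569, 2.295]
force: [-0.0, 0.6, 1.4]
finger_gap: 0.0388
t 7.8333 pos [0.484  0.1746 0.2285] q6 0.793 F [-0.05  0.59  1.42] Mo [ 0.079 -0.016 -0.002] gap 0.0388
 Ftool [-1.42  0.49 -0.33] y [0.491 0.871 0.   ] z [ 0.871 -0.491 -0.001] x [-0.001   0.0011 -1.    ]
 need tool delta [ 0.0065 -0.0006 -0.0003]
time_s: 8.17
ee_pos: [0.484, 0.1745, 0.2295]
eef_rot: [2.659, 1.569, 1.732]
force: [0.7, 0.3, 1.0]
finger_gap: 0.0391
t 8.1667 pos [0.484  0.1745 0.2295] q6 1.207 F [0.66 0.25 1.01] Mo [ 0.056 -0.     0.045] gap 0.0391
 Ftool [-1.01  0.68  0.19] y [0.8   0.6   0.001] z [ 0.6   -0.8   -0.001] x [-3.0e-04  1.6e-03 -1.0e+00]
 need tool delta [ 0.0075 -0.0006 -0.    ]
```

```bash
python3 -m handwheel '[{"delta_pos":[-0.0003,-0.0001,0],"rot":[0.1,0,0]},{"delta_pos":[-0.0003,-0.0001,0],"rot":[0.1,0,0]},{"delta_pos":[-0.0003,-0.0001,0],"rot":[0.1,0,0]},{"delta_pos":[-0.0003,-0.0001,0],"rot":[0.1,0,0]}]'
python3 -c "
from h import *
st([.4837,.1742,.222])"
python3 -m handwheel '[{"delta_pos":[-0.0003,-0.0001,0],"rot":[0.1,0,0]},{"delta_pos":[-0.0003,-0.0001,0],"rot":[0.1,0,0]},{"delta_pos":[-0.0003,-0.0001,0],"rot":[0.1,0,0]},{"delta_pos":[-0.0003,-0.0001,0],"rot":[0.1,0,0]}]'
python3 -c "
from h import *
st([.4837,.1742,.222])"
```

```text
time_s: 8.5
ee_pos: [0.4839, 0.1745, 0.2306]
eef_rot: [2.593, 1.569, 1.252]
force: [-0.6, 0.5, 1.6]
finger_gap: 0.0388
t 8.5 pos [0.4839 0.1745 0.2306] q6 1.62 F [-0.58  0.46  1.57] Mo [ 0.032 -0.028  0.053] gap 0.0388
 Ftool [-1.57 -0.46 -0.58] y [0.974 0.228 0.001] z [ 0.228 -0.974 -0.002] x [ 6.0e-04  1.9e-03 -1.0e+00]
 need tool delta [ 0.0086 -0.0003  0.0002]
time_s: 8.83
ee_pos: [0.4839, 0.1744, 0.2316]
eef_rot: [2.616, 1.568, 0.861]
force: [-0.8, 0.0, 0.9]
finger_gap: 0.039
t 8.8333 pos [0.4839 0.1744 0.2316] q6 2.035 F [-0.83  0.03  0.92] Mo [-0.077 -0.043  0.016] gap 0.039
 Ftool [-0.93 -0.82  0.12] y [ 0.983 -0.184  0.001] z [-0.184 -0.983 -0.002] x [ 0.0017  0.0019 -1.    ]
 need tool delta [ 0.0096 -0.0002  0.0003]
```

```bash
python3 -m handwheel '[{"delta_pos":[-0.0003,-0.0001,0],"rot":[0.1,0,0]},{"delta_pos":[-0.0003,-0.0001,0],"rot":[0.1,0,0]},{"delta_pos":[-0.0003,-0.0001,0],"rot":[0.1,0,0]},{"delta_pos":[-0.0003,-0.0001,0],"rot":[0.1,0,0]}]'
python3 -c "
from h import *
st([.4837,.1742,.222])"
python3 -m handwheel '[{"delta_pos":[-0.0004,0,0],"rot":[0,0,0]},{"delta_pos":[-0.0004,0,0],"rot":[0,0,0]}]'
python3 -c "
from h import *
st([.4837,.1742,.222])"
```

```text
time_s: 9.17
ee_pos: [0.4839, 0.1744, 0.2327]
eef_rot: [2.698, 1.568, 0.528]
force: [0.2, -0.3, 1.2]
finger_gap: 0.0389
t 9.1667 pos [0.4839 0.1744 0.2327] q6 2.449 F [ 0.18 -0.26  1.16] Mo [-0.047 -0.043 -0.021] gap 0.0389
 Ftool [-1.16  0.29  0.11] y [ 0.826 -0.564  0.001] z [-0.564 -0.826 -0.003] x [ 0.0027  0.0016 -1.    ]
 need tool delta [ 0.0107 -0.      0.0003]
time_s: 9.33
ee_pos: [0.4838, 0.1744, 0.2329]
eef_rot: [2.77, 1.568, 0.602]
force: [0.1, -0.1, -0.6]
finger_gap: 0.0389
t 9.3333 pos [0.4838 0.1744 0.2329] q6 2.448 F [ 0.08 -0.05 -0.61] Mo [-0.039  0.041  0.002] gap 0.0389
 Ftool [0.61 0.09 0.  ] y [ 0.827 -0.563  0.001] z [-0.563 -0.827 -0.002] x [ 0.002   0.0014 -1.    ]
 need tool delta [0.0109 0.     0.0002]
```

```bash
python3 -m handwheel '[{"delta_pos":[-0.0004,0,0],"rot":[0,0,0]},{"delta_pos":[-0.0004,0,0],"rot":[0,0,0]}]'
python3 -m handwheel '[{"delta_pos":[-0.0004,0,0],"rot":[0,0,0]},{"delta_pos":[0,0,0],"rot":[0,0,0]}]'
python3 -c "
from h import *
st([.4837,.1742,.222])"
```

```text
time_s: 9.5
ee_pos: [0.4837, 0.1744, 0.2329]
eef_rot: [3.077, 1.569, 0.914]
force: [-0.4, 0.9, -0.5]
finger_gap: 0.0393
time_s: 9.67
ee_pos: [0.4835, 0.1743, 0.2329]
eef_rot: [-2.459, 1.57, 1.665]
force: [-0.6, 0.1, -0.2]
finger_gap: 0.0393
t 9.6667 pos [0.4835 0.1743 0.2329] q6 2.439 F [-0.56  0.07 -0.2 ] Mo [0.051 0.013 0.057] gap 0.0393
 Ftool [ 0.2  -0.5   0.26] y [ 0.832 -0.555 -0.001] z [-0.555 -0.832 -0.001] x [-1.e-04  8.e-04 -1.e+00]
 need tool delta [0.0109 0.0002 0.    ]
```

```bash
python3 -m handwheel '[{"delta_pos":[-0.0008,0,0],"rot":[0,0,0]}]'
python3 -m handwheel '[{"delta_pos":[-0.0008,0,0],"rot":[0,0,0]}]'
python3 -c "
from h import *
st([.4837,.1742,.222])"
```

```text
time_s: 9.75
ee_pos: [0.4835, 0.1743, 0.2334]
eef_rot: [-1.807, 1.57, 2.318]
force: [-0.5, -1.0, -0.4]
finger_gap: 0.0389
time_s: 9.83
ee_pos: [0.4834, 0.1743, 0.2341]
eef_rot: [-1.641, 1.57, 2.485]
force: [0.5, -0.1, -0.5]
finger_gap: 0.0389
t 9.8333 pos [0.4834 0.1743 0.2341] q6 2.437 F [ 0.5  -0.06 -0.51] Mo [-0.063  0.004 -0.013] gap 0.0389
 Ftool [ 0.51  0.45 -0.22] y [ 0.833 -0.554 -0.001] z [-0.554 -0.833 -0.   ] x [-8.e-04  7.e-04 -1.e+00]
 need tool delta [ 0.0121  0.0003 -0.0001]
```

```bash
python3 -m handwheel '[{"delta_pos":[-0.0006,0,0],"rot":[0,0,0]}]'
python3 -m handwheel '[{"delta_pos":[-0.0006,0,0],"rot":[0,0,0]}]'
python3 -c "
from h import *
st([.4837,.1742,.222])"
```

```text
time_s: 9.92
ee_pos: [0.4834, 0.1743, 0.2347]
eef_rot: [-1.548, 1.57, 2.578]
force: [-0.7, 0.8, -0.5]
finger_gap: 0.0388
time_s: 10.0
ee_pos: [0.4834, 0.1743, 0.2354]
eef_rot: [-1.471, 1.57, 2.655]
force: [0.2, 0.9, -1.4]
finger_gap: 0.039
t 10.0 pos [0.4834 0.1743 0.2354] q6 2.437 F [ 0.17  0.89 -1.43] Mo [-0.003 -0.022  0.039] gap 0.039
 Ftool [ 1.43 -0.35 -0.84] y [ 0.833 -0.553 -0.001] z [-0.553 -0.833  0.   ] x [-1.1e-03  6.0e-04 -1.0e+00]
 need tool delta [ 0.0134  0.0004 -0.0001]
```

It has risen 2.7 mm past the end of the turn with only the spinner's weight on the wrist, so the thread has let go. Lifting straight up slowly, with checks.

```bash
python3 -m handwheel '[{"delta_pos":[-0.0015,0,0],"rot":[0,0,0]},{"delta_pos":[-0.0015,0,0],"rot":[0,0,0]}]'
python3 -m handwheel '[{"delta_pos":[-0.002,0,0],"rot":[0,0,0]},{"delta_pos":[-0.002,0,0],"rot":[0,0,0]},{"delta_pos":[-0.002,0,0],"rot":[0,0,0]}]'
python3 -m handwheel '[{"delta_pos":[-0.003,0,0],"rot":[0,0,0]},{"delta_pos":[-0.003,0,0],"rot":[0,0,0]},{"delta_pos":[-0.003,0,0],"rot":[0,0,0]},{"delta_pos":[-0.003,0,0],"rot":[0,0,0]},{"delta_pos":[-0.003,0,0],"rot":[0,0,0]}]'
python3 - <<'E'
from h import *
st([.4837,.1742,.30])
im,d=robot.camera("scene"); save("s2",cv2.resize(im[60:260,200:460],None,fx=2.5,fy=2.5))
E
```

```text
time_s: 10.17
ee_pos: [0.4833, 0.1743, 0.2384]
eef_rot: [-1.327, 1.569, 2.799]
force: [0.4, -0.5, -0.5]
finger_gap: 0.0391
time_s: 10.42
ee_pos: [0.4833, 0.1743, 0.2451]
eef_rot: [-1.343, 1.569, 2.783]
force: [0.1, 0.1, -0.4]
finger_gap: 0.0393
time_s: 10.83
ee_pos: [0.4834, 0.1743, 0.2619]
eef_rot: [-1.528, 1.57, 2.599]
force: [0.2, -0.1, -0.7]
finger_gap: 0.0391
t 10.8333 pos [0.4834 0.1743 0.2619] q6 2.437 F [ 0.19 -0.06 -0.68] Mo [-0.032 -0.009 -0.019] gap 0.0391
 Ftool [ 0.68  0.19 -0.05] y [ 0.833 -0.553 -0.001] z [-0.553 -0.833  0.   ] x [-1.e-03  6.e-04 -1.e+00]
 need tool delta [-0.0381  0.0003 -0.0001]
```

View pics/s2.png

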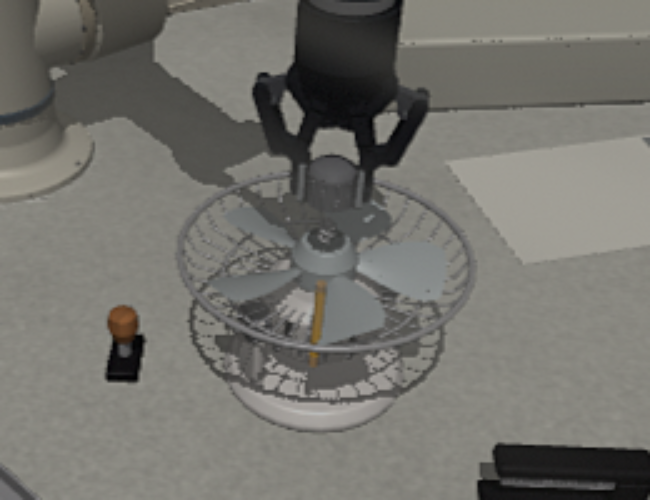

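The spinner is in the gripper at (335,180) and the shaft at (325,238) is bare. The rotor leans toward the pencil at (320,320). Now rise and carry it to the tray.

```bash
python3 -m handwheel '[{"delta_pos":[-0.01,0,0],"rot":[0,0,0]},{"delta_pos":[-0.01,0,0],"rot":[0,0,0]},{"delta_pos":[-0.01,0,0],"rot":[0,0,0]}]'
python3 -m handwheel '[{"delta_pos":[0,0.015,0.019],"rot":[0,0,0]},{"delta_pos":[0,0.0235,0.0295],"rot":[0,0,0]},{"delta_pos":[0,0.0235,0.0295],"rot":[0,0,0]},{"delta_pos":[0,0.0235,0.0295],"rot":[0,0,0]},{"delta_pos":[0,0.0235,0.0295],"rot":[0,0,0]}]'
python3 -m handwheel '[{"delta_pos":[0,0.0235,0.0295],"rot":[0,0,0]},{"delta_pos":[0,0.0235,0.0295],"rot":[0,0,0]},{"delta_pos":[0,0.0235,0.0295],"rot":[0,0,0]},{"delta_pos":[0,0.0235,0.0295],"rot":[0,0,0]},{"delta_pos":[0,0.015,0.019],"rot":[0,0,0]}]'
python3 - <<'E'
from h import *
st([.514,-.199,.1])
im,d=robot.camera("wrist"); save("w4",im)
P=cloud("wrist",d)
m=(P[...,2]>0.0185)&(P[...,2]<.03)&(np.hypot(P[...,0]-.515,P[...,1]+.2)<.13)&(d>0)
print("tray",cv2.minAreaRect(P[m][:,:2].astype(np.float32)))
m=(abs(P[...,2]-.005)<.005)&(np.hypot(P[...,0]-.515,P[...,1]+.2)<.04)&(d>0); print("floor",np.median(P[m][:,2]))
E
```

```text
time_s: 11.13
ee_pos: [0.483, 0.1741, 0.2929]
eef_rot: [-0.945, 1.567, -3.102]
force: [-0.0, 0.0, -1.3]
finger_gap: 0.039
time_s: 11.55
ee_pos: [0.4995, 0.001, 0.3022]
eef_rot: [2.695, 1.562, 0.552]
force: [1.0, 0.3, -1.0]
finger_gap: 0.0392
time_s: 11.97
ee_pos: [0.5165, -0.1839, 0.309]
eef_rot: [2.241, 1.555, 0.097]
force: [0.4, -0.1, -2.1]
finger_gap: 0.0392
t 11.9667 pos [ 0.5165 -0.1839  0.309 ] q6 1.738 F [ 0.43 -0.09 -2.11] Mo [-0.018 -0.033  0.035] gap 0.0392
 Ftool [ 2.12  0.39 -0.13] y [ 0.84  -0.542  0.012] z [-0.542 -0.84  -0.01 ] x [ 0.0153  0.0015 -0.9999]
 need tool delta [0.2089 0.0035 0.016 ]
tray ((0.5148179531097412, -0.2015569657087326), (0.15020069479942322, 0.13055451214313507), 21.78650665283203)
floor 0.0027964446660320164
```

View pics/w4.png

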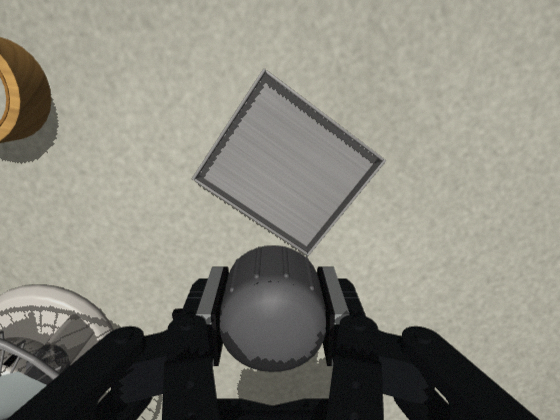

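The tray is at (288,163) in the wrist view and the spinner is held upright at (273,305). Removing the 0.015 rad tilt and descending.

```bash
python3 -m handwheel '[{"delta_pos":[0.01,0.003,0.007],"rot":[0,-0.005,-0.006]},{"delta_pos":[0.03,0.003,0.007],"rot":[0,-0.005,-0.006]},{"delta_pos":[0.035,0,0],"rot":[0,0,0]},{"delta_pos":[0.035,0,0],"rot":[0,0,0]},{"delta_pos":[0.03,0,0],"rot":[0,0,0]}]'
python3 -m handwheel '[{"delta_pos":[0.025,0,0],"rot":[0,0,0]},{"delta_pos":[0.02,0,0],"rot":[0,0,0]},{"delta_pos":[0.01,0,0],"rot":[0,0,0]},{"delta_pos":[0,0,0],"rot":[0,0,0]}]'
python3 -c "
from h import *
st([.5145,-.200,.073])"
```

```text
time_s: 12.43
ee_pos: [0.5178, -0.2082, 0.1765]
eef_rot: [1.507, 1.55, -0.644]
force: [0.1, 0.2, -1.0]
finger_gap: 0.0391
time_s: 12.77
ee_pos: [0.5151, -0.2054, 0.1101]
eef_rot: [1.072, 1.563, -1.076]
force: [-0.9, 0.2, -0.8]
finger_gap: 0.0387
t 12.7667 pos [ 0.5151 -0.2054  0.1101] q6 1.71 F [-0.92  0.16 -0.79] Mo [0.021 0.049 0.087] gap 0.0387
 Ftool [ 0.79 -0.86  0.36] y [ 0.838 -0.546  0.007] z [-0.546 -0.838  0.004] x [ 0.0039 -0.0072 -1.    ]
 need tool delta [ 0.0371 -0.0037 -0.0044]
```

```bash
python3 -m handwheel '[{"delta_pos":[0.01,-0.002,-0.002],"rot":[0,0.003,-0.005]},{"delta_pos":[0.01,-0.001,-0.002],"rot":[0,0.001,-0.002]},{"delta_pos":[0.006,0,0],"rot":[0,0,0]},{"delta_pos":[0.0003,0,0],"rot":[0,0,0]},{"delta_pos":[0.0003,0,0],"rot":[0,0,0]}]'
python3 -c "
from h import *
st([.5145,-.200,.073])"
```

```text
time_s: 13.18
ee_pos: [0.517, -0.1999, 0.0857]
eef_rot: [1.806, 1.565, -0.34]
force: [-0.2, 0.2, -0.9]
finger_gap: 0.0391
t 13.1833 pos [ 0.517  -0.1999  0.0857] q6 1.715 F [-0.24  0.16 -0.95] Mo [ 0.019 -0.009 -0.043] gap 0.0391
 Ftool [ 0.95 -0.3  -0.  ] y [ 0.839 -0.544  0.006] z [-0.544 -0.839 -0.001] x [ 0.0054 -0.0019 -1.    ]
 need tool delta [ 0.0127 -0.0021  0.0015]
```

```bash
python3 -m handwheel '[{"delta_pos":[0.005,0,0],"rot":[0,-0.001,-0.005]},{"delta_pos":[0.004,0,0],"rot":[0,0,0]},{"delta_pos":[0.001,0,0],"rot":[0,0,0]}]'
python3 -m handwheel '[{"delta_pos":[0.001,0,0],"rot":[0,0,0]}]'
python3 -m handwheel '[{"delta_pos":[0.0008,0,0],"rot":[0,0,0]}]'
python3 -c "
from h import *
st([.5145,-.200,.073])"
```

```text
time_s: 13.43
ee_pos: [0.5183, -0.2005, 0.0774]
eef_rot: [1.744, 1.566, -0.402]
force: [0.4, -0.4, -0.3]
finger_gap: 0.0389
time_s: 13.52
ee_pos: [0.5184, -0.2007, 0.0765]
eef_rot: [1.736, 1.566, -0.411]
force: [-0.6, 0.1, -0.9]
finger_gap: 0.0391
time_s: 13.6
ee_pos: [0.5185, -0.2007, 0.0757]
eef_rot: [1.736, 1.566, -0.411]
force: [0.1, 0.2, -1.9]
finger_gap: 0.0388
t 13.6 pos [ 0.5185 -0.2007  0.0757] q6 1.716 F [ 0.14  0.21 -1.89] Mo [0.02  0.026 0.01 ] gap 0.0388
 Ftool [ 1.89 -0.01 -0.25] y [ 0.839 -0.544  0.005] z [-0.544 -0.839 -0.001] x [ 0.0045 -0.002  -1.    ]
 need tool delta [ 0.0026 -0.0037  0.0016]
```

```bash
python3 -m handwheel '[{"delta_pos":[0.001,0,0],"rot":[0,0,-0.003]}]'
python3 -m handwheel '[{"delta_pos":[0.0008,0,0],"rot":[0,0,0]}]'
python3 -m handwheel '[{"delta_pos":[0.0006,0,0],"rot":[0,0,0]}]'
python3 -c "
from h import *
st([.5145,-.200,.073])"
```

```text
time_s: 13.68
ee_pos: [0.5185, -0.2008, 0.0748]
eef_rot: [1.957, 1.568, -0.189]
force: [-0.6, -0.1, -1.0]
finger_gap: 0.0388
time_s: 13.77
ee_pos: [0.5185, -0.2009, 0.0744]
eef_rot: [1.974, 1.569, -0.172]
force: [-3.2, 1.7, 5.5]
finger_gap: 0.039
time_s: 13.85
ee_pos: [0.5185, -0.2009, 0.0744]
eef_rot: [1.986, 1.569, -0.16]
force: [-3.1, 1.2, 4.5]
finger_gap: 0.0389
t 13.85 pos [ 0.5185 -0.2009  0.0744] q6 1.715 F [-3.08  1.21  4.5 ] Mo [ 0.193  0.525 -0.051] gap 0.0389
 Ftool [-4.5  -3.23  0.66] y [ 0.839 -0.544  0.002] z [-0.544 -0.839 -0.001] x [ 2.e-03 -3.e-04 -1.e+00]
 need tool delta [ 0.0014 -0.0038  0.0015]
```

Touched the tray floor at TCP z 0.0744 (5 N). Easing off and opening just enough to release.

```bash
python3 -m handwheel '[{"delta_pos":[-0.0004,0.0002,0],"rot":[0,0,0]},{"delta_pos":[-0.0002,0.0002,0],"rot":[0,0,0]}]'
python3 -m handwheel '[{"delta_pos":[0.0,0,0],"rot":[0,0,0]},{"delta_pos":[0.0,0,0],"rot":[0,0,0]},{"delta_pos":[0,0,0],"rot":[0,0,0]}]' 0.058
python3 -c "
from h import *
st([.5145,-.200,.073])"
python3 -m handwheel '[{"delta_pos":[-0.005,0,0],"rot":[0,0,0]},{"delta_pos":[-0.01,0,0],"rot":[0,0,0]},{"delta_pos":[-0.015,0,0],"rot":[0,0,0]},{"delta_pos":[-0.02,0,0],"rot":[0,0,0]},{"delta_pos":[-0.02,0,0],"rot":[0,0,0]}]'
python3 -m handwheel '[{"delta_pos":[-0.03,0,0],"rot":[0,0,0]},{"delta_pos":[-0.03,0,0],"rot":[0,0,0]},{"delta_pos":[-0.03,0,0],"rot":[0,0,0]},{"delta_pos":[-0.02,0,0],"rot":[0,0,0]},{"delta_pos":[0,0,0],"rot":[0,0,0]}]'
python3 - <<'E'
from h import *
st()
im,d=robot.camera("scene"); save("s3",im); P=cloud("scene",d)
m=(P[...,2]>.03)&(P[...,2]<.06)&(np.hypot(P[...,0]-.517,P[...,1]+.2)<.06)&(d>0); print("scene spinner",P[m].min(0),P[m].max(0))
im,d=robot.camera("wrist"); P=cloud("wrist",d)
m=(P[...,2]>.025)&(P[...,2]<.06)&(np.hypot(P[...,0]-.517,P[...,1]+.2)<.06)&(d>0); print("wrist spinner",P[m].min(0),P[m].max(0)) if m.any() else 0
for n in ("spinner_center","stapler_center","tape_center","stamp_center","tray"):
    print(n,[(q["at"],round(q["score"],2)) for q in (robot.camera("scene") and robot.pinpoint(n,"scene"))[:2]])
E
```

```text
time_s: 14.02
ee_pos: [0.519, -0.2011, 0.0751]
eef_rot: [1.93, 1.568, -0.217]
force: [0.5, 0.8, -0.6]
finger_gap: 0.0391
time_s: 14.27
ee_pos: [0.5194, -0.2014, 0.0753]
eef_rot: [1.843, 1.567, -0.304]
force: [0.7, 0.0, 0.2]
finger_gap: 0.058
t 14.2667 pos [ 0.5194 -0.2014  0.0753] q6 1.715 F [0.72 0.04 0.19] Mo [ 0.025 -0.043 -0.012] gap 0.058
 Ftool [-0.19  0.58 -0.43] y [ 0.839 -0.544  0.004] z [-0.544 -0.839 -0.001] x [ 0.0039 -0.0012 -1.    ]
 need tool delta [ 0.0023 -0.0049  0.0015]
time_s: 14.68
ee_pos: [0.5169, -0.2003, 0.1442]
eef_rot: [-1.522, 1.565, 2.615]
force: [0.9, 0.6, 0.0]
finger_gap: 0.0578
time_s: 15.1
ee_pos: [0.5172, -0.2005, 0.269]
eef_rot: [1.845, 1.567, -0.301]
force: [0.6, -0.4, 1.2]
finger_gap: 0.0575
t 15.1 pos [ 0.5172 -0.2005  0.269 ] q6 1.715 F [ 0.59 -0.4   1.17] Mo [-0.052 -0.036 -0.006] gap 0.0575
 Ftool [-1.17  0.71  0.02] y [ 0.839 -0.544  0.004] z [-0.544 -0.839 -0.001] x [ 0.0039 -0.0012 -1.    ]
scene spinner [ 0.50206274 -0.22060815  0.03009958] [ 0.53988511 -0.18260057  0.03765101]
wrist spinner [ 0.49806543 -0.22125928  0.02502571] [ 0.53896296 -0.18037043  0.03618455]
spinner_center [([167.7, 261.9], 0.73)]
stapler_center [([426.7, 250.1], 0.96)]
tape_center [([300.7, 311.6], 0.97), ([425.4, 251.5], 0.4)]
stamp_center [([168.0, 259.8], 0.72)]
tray [([169.8, 263.9], 0.64), ([301.7, 310.3], 0.58)]
```

View pics/s3.png

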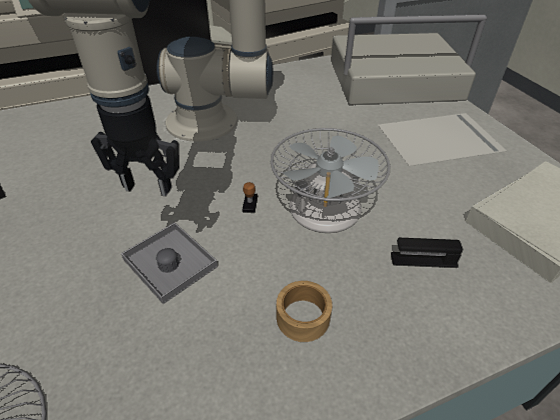

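The spinner stands upright in the tray at (168,260), about (0.518, -0.201) with its top at 37 mm. That matches the 3 mm floor plus its 34.5 mm height. The stapler, tape and stamp are unmoved, the rotor is bare and the robot is clear. Handing in.

```bash
python3 -c "
from plant import robot
print(robot.hand_in())"
```

```text
the job is handed in; nothing more can be done
None
```

The spinner is off the shaft and standing open end down in the tray. I handed the job in at about 16 s, with the gripper about 0.2 m above the tray and touching nothing.

**How it went**
- **Unscrewing:** I turned the spinner about 4.8 rad clockwise in one grip. The first 0.14 rad or so swung the rotor onto the pencil. The thread then carried the spinner up about 11 mm, and I let it climb.
- **Loads while turning:** Readings between moves stayed within about 3 N vertically and 1 N sideways. A moment of 0.2 N m showed just after the grip closed and faded as turning began.
- **Lifting:** Before lifting, I raised it 2.7 mm in small steps. The wrist felt little more than the spinner's weight, so the thread had let go.
- **Placing:** The first touch on the tray floor peaked at about 5.5 N vertically and 3.7 N sideways. That is slightly over the half-kilogram limit for one or two control steps. I eased off before opening the fingers.

**Last checks**
- **Spinner:** Both cameras put it upright near the tray's centre, at about (0.518, -0.201). Its top is at 36–38 mm; 37.5 mm is expected.
- **Stapler, tape and stamp:** All three look unmoved in the final picture. The network's positions for the stapler and tape match the start to within about 2 pixels. It mistook the spinner for the stamp, so the stamp is checked by eye only.

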